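Tighten the turntable's lock ring with the pin spanner

TASK

The lock ring on top of the craft turntable's pedestal is loose. Take the pin spanner from its wooden rest, set both prongs fully into the ring's two holes, and turn the ring clockwise (seen from above) until it comes up against its stop, gently, without pressing or wrenching hard. Leave the spanner standing fully seated in the ring, let go of it, and do not disturb the other things on the table.

Things in the scene. Friction and masses are not known exactly. Their poses are not given: they have to be found in the camera images.
- pedestal: Cast base of a craft turntable, screwed to the table: grey foot plate 160 (its x) x 66 x 12 mm with a screw head at each end, a tapering round hub (94 mm across at the foot, 78 mm on top), and on the hub a steel lock ring that turns about the vertical through the origin, stiffly (about 0.2 N m), and stays where left; light drag of the prongs does not turn it. Origin: centre of underside, z up.
- ring_face (a point): Fixed point: centre of the ring's flat top face, 72 mm above the table; axes as the pedestal's, not turning with the ring. Ring 68 mm across, on a spring washer (gives 2 mm under about 11 N); in its face two round blind holes 10 mm across, 13 deep, 44 mm apart about the centre. Ring angle is NOT measured: look or feel. At first the hole line is 32-73 deg (0.56-1.27 rad) anticlockwise, from above, of the foot's x axis.
- stop_pin (a point): Top of the short upright stop pin beside the hub, 66 mm above the table. Turning the ring clockwise brings its rim lug (90 deg from the hole line) against this pin: rigid stop, hole line then 0.06 rad anticlockwise of the foot's x axis. Prongs play 0.07 rad each way in the holes, so a spanner pushed to the stop is in line with the foot's x axis within about 0.05 rad.
- spanner: Steel pin spanner, about 220 g, alike after a half turn about z: two round prongs 7 mm thick, 12 long, tips bevelled, 44 mm apart along its x, under a cross bar 62 (x) x 16 x 10 mm; on it an upright grip plate 34 (x) x 14 (y) mm. Origin midway between prong tips, z up: bar underside at 12 mm, bar top 22, plate top 74. Pinch the plate across y at about z = 52 mm. Starts upright in its rest, bar on the block.
- spanner_seat (a point): Point on the spanner: centre of the bar's underside, 12 mm above the prong tips, axes as the spanner's. When the spanner is fully in the ring the bar lies flat on the ring's face and this point is at ring_face.
- rest: Wooden block 100 (x) x 50 x 30 mm, fixed to the table, with a slot 55 x 10.5 mm along its x, 20 mm deep, in which the spanner's prongs stand. Origin: centre of the underside, z up.
- tape: Bystander: open roll of brown tape 68 mm across, 18 mm high, lying flat between pedestal and rest. Origin: centre of the underside.
- spool: Bystander: wooden spool 44 mm across, 34 mm high, standing between pedestal and rest. Origin: centre of the underside.
- bowl: Bystander: white bowl 150 mm across, 50 mm high. Origin: centre of the underside.
- platter: Bystander: the turntable's aluminium platter, a disc 200 mm across, 12 mm thick, lying beyond the work. Origin: centre of the underside.
- glue: Bystander: white glue bottle 44 mm across, 120 mm high. Origin: centre of the underside.
- beads: Bystander: glass jar 60 mm across, 70 mm high. Origin: centre of the underside.
- marker: Bystander: black marker pen 12 mm thick, about 140 mm long, lying on the table. Origin: under its middle.

How it is judged:
On the way, in this order (a step that is already met when the one before it is completed fails the run):
1. the spanner is lifted clear of its rest (height (world z) of spanner above 0.04 m), for 0.1 s.
2. both prongs are fully in the ring's holes, before the ring has been turned to its stop (z of spanner_seat in the frame of ring_face between -0.003 and 0.003 m and horizontal distance between spanner_seat and ring_face below 0.004 m and angle between spanner's own z axis and vertical below 0.08 rad and angle between the x axis of spanner and the x axis of pedestal, either way round above 0.3 rad), for 0.1 s.
At the end, for the whole second after the job is handed in: The spanner stands released and at rest in the ring: seat point within 3 mm in height and 4 mm sideways of the ring face centre, upright within 0.08 rad; the ring is at its stop, so the spanner bar is in line with the foot plate long axis within 0.09 rad (z of spanner_seat in the frame of ring_face between -0.003 and 0.003 m and horizontal distance between spanner_seat and ring_face below 0.004 m and angle between spanner's own z axis and vertical below 0.08 rad and angle between the x axis of spanner and the x axis of pedestal, either way round below 0.09 rad and linear speed of spanner below 0.02 m/s and angular speed of spanner below 0.1 rad/s and not (contact force between the fingers and spanner above 0.05 N)); the robot touches nothing.
It fails at once if the spanner is pressed or wrenched against the pedestal or its ring with more than 50 N (contact force between spanner and pedestal above 50 N).
It fails at once if another thing on the table is moved by more than 15 mm (distance of any of tape, spool, bowl, platter, glue, beads, marker from where it was at the start of the episode above 0.015 m).
It also fails if it takes over 61 s, if anything falls off the work surface, if the arm or the gripper's body presses on something with over 40 N, if the wrist force passes 120 N, or if a joint passes its speed limit or range.

ROBOT

A 6-joint arm with a two-finger parallel gripper is mounted at the origin on the work surface. World frame = base frame: x ahead of the robot, y to its left, z up, the work surface at z = 0. Lengths are in m, angles in rad, forces in N, time in s.
With the tool pointing down it reaches from about 0.275 to 0.75 m from the base axis. Payload 10.2 kg.
Tool frame: the origin (TCP) lies on the centre line of the jaws, within the pads' length; the fingertips stand 19 mm ahead of it and the grasp point (between the pads) is the TCP; y points along the fingers, z is the direction in which the jaws open and shut, and the axes are right-handed (so a half turn about y gives the same grasp; the last joint's range is limited). The gripper opens to 85 mm and grips with 20 to 120 N. Pads are 22 mm wide; open, the fingers measure 114 mm over their backs; the gripper's body (76 mm by 85 mm) begins 54 mm behind the grasp point. The pads swing forward as they close: fully open they stand 13 mm farther back than shut.
Start: joints at [0.954, 0.313, 1.498, -0, 1.331, -0.223], TCP at [0.201, 0.485, 0.25] pointing down, gripper open.
Joint ranges: [-2.94, 2.94], [-0.97, 2.17], [0.19, 2.56], [-1.23, 4.37], [0.02, 3.11], [-2.88, 2.88]. Speed limits (rad/s): [2.39, 2.39, 3.01, 3.14, 3.14, 3.14].

INTERFACE

Orientations are given as a 3x3 rotation matrix whose columns are the frame's x, y, z axes.
In Python, from workcell import bot gives the robot as it stands.
- The arm moves only by the tool carry_out, never from a script. Its arguments are lists of equal length, an entry for each row: "dp": the shift along the tool's x, y, z in m, a list of three; "turn": the turn, a rotation vector about the tool's x, y, z in degrees, a list of three; "hand": the gripper's target within -1 to 1 (fully open at 1, half-way at 0, shut at -1). A call has 1 to 10 rows; each row is the pose to reach, as a shift and turn from the pose commanded when the call began, along the tool's axes at that moment; what a row does not reach only later rows make up. A row lasts 1/12 s, in which the tool goes at most 41.7 mm and 7.16 degrees, less where a joint would pass 70% of its speed; a pose out of reach is approached as far as the arm can. A call with a gripper value outside its range is refused whole. The fingers move at their own pace and stop on an object; the grip force is fixed at half the most. Time passes only in rows, so rows that repeat a pose let the fingers close. It gives the time, the measured TCP pose, the force and the opening at its end, in the units of the state.
- bot.read_state(): the state, without advancing time (a new reading comes with each control period).
- bot.camera(name): name is "scene" or "top"; returns a dict with "color" (384x512x3 uint8, blue, green, red), "K" (3x3 intrinsics, pixels), "world_from_camera" (4x4, takes a point from camera to world coordinates). Camera axes: x right, y down, z forward; pixel columns grow to the right and rows downward; lengths in m; the calibration is good to about 2 mm. A picture is of the moment at which its call begins. There is no depth.
- bot.finish_job(): hands the job in, once; it reports no verdict.
Trained networks look in the newest picture that a camera, given by its name, has taken for a name from the list of things; names that differ only in an ending like _2 or _b are one class to them, and where a whole thing is asked for, a point or a joint stands for the part that bears it (a point fixed in the world has none). Each returns a list of dicts, best first, with "p" (0 to 1); they miss things now and then, are a little off and sometimes report something else, mostly with a low value. They report only what shows in the picture. A call takes as long as a camera call.
- bot.boxes_of(target, camera): "rect" ([centre column, centre row, width, height] in pixels, round what is visible of it).
- bot.regions_of(target, camera): "pixels" (384x512 bool, what is visible of it) and "rect" ([centre column, centre row, width, height] in pixels, round what is visible of it).
The state is a dict: "time_s": time; "q": joint angles; "dq": joint speeds; "joint_torque": joint torques, N m; "tcp_pos": TCP position; "ee_rot": TCP orientation; "force": force on the tool from outside, world axes, zero at the start; "ft_torque": the same for the moment, N m; "opening": finger opening in m.
Only numpy, scipy, OpenCV 4.12 (cv2) and the standard library are available. Lean on these libraries where they do the work, as an engineer would, in place of code of your own. Each camera call takes 0.05 s, during which the arm holds its last target. There are 200 camera calls.

## Working session

There is one attempt and no reset: what is moved stays moved. The work goes in short steps, Python scripts to look and compute and a tool call to move; the robot and the scene stay as the last step left them, time stands still between calls to the robot, and variables do not carry over. Pictures are saved under pics/ and viewed, about 8 in all and at most 12, crops included, and the job is handed in when it is done.

Besides the shell and the picture viewer there is one more tool, called after "Request:" by a JSON object that holds its "fn" and its "kwargs", one argument or row to a line. carry_out: Moves the arm, as the interface text tells. Its arguments: {"type":"object","properties":{"dp":{"type":"array","items":{"type":"array","items":{"type":"number"}}},"turn":{"type":"array","items":{"type":"array","items":{"type":"number"}}},"hand":{"type":"array","items":{"type":"number"}}},"required":["dp","turn","hand"]}

```bash
mkdir -p pics; ls
cat > h.py <<'E'
import numpy as np, cv2
from workcell import bot
def ray(c,u,v):
    K=c["K"];T=c["world_from_camera"]
    d=T[:3,:3]@np.linalg.solve(K,[u,v,1.]);return T[:3,3],d
def at_z(c,u,v,z):
    o,d=ray(c,u,v);return o+d*(z-o[2])/d[2]
def proj(c,P):
    T=np.linalg.inv(c["world_from_camera"]);p=T[:3,:3]@np.asarray(P,float)+T[:3,3];q=c["K"]@p;return q[:2]/q[2]
E
python3 - <<'E'
from h import *
np.set_printoptions(precision=4,suppress=True)
s=bot.read_state();print(s)
for n in("top","scene"):
    c=bot.camera(n);cv2.imwrite(f"pics/{n}0.png",c["color"]);np.savez(f"{n}0.npz",**c)
    print(n,c["K"],c["world_from_camera"])
    for t in("pedestal","spanner","rest","stop_pin","tape","spool","glue","beads","bowl"):
        r=bot.boxes_of(t,n);print(t,[(np.round(x["rect"],1),round(x["p"],2),at_z(c,*x["rect"][:2],0.0)[:2]) for x in r[:2]])
E
```

```text
pics
{'time_s': 0.0, 'q': array([ 0.9536,  0.3134,  1.4984,  0.    ,  1.331 , -0.2234]), 'dq': array([-0.0003,  0.0013,  0.0006,  0.0009, -0.0003,  0.0016]), 'joint_torque': array([ -0.0003, -41.2264, -25.9744,  -0.0001,   0.004 ,   0.    ]), 'tcp_pos': array([0.2013, 0.4846, 0.2498]), 'ee_rot': array([[ 0.9235, -0.0008,  0.3837],
       [-0.3837, -0.001 ,  0.9235],
       [-0.0003, -1.    , -0.0012]]), 'force': array([ 0.1085, -0.1852, -0.0003]), 'ft_torque': array([-0.0491,  0.0319, -0.0122]), 'opening': 0.08533633459917926}
top [[359.0857   0.     256.2415]
 [  0.     359.0857 192.7445]
 [  0.       0.       1.    ]] [[ 0.1051 -0.9737  0.202   0.4199]
 [-0.9945 -0.1036  0.0182 -0.0142]
 [ 0.0032 -0.2027 -0.9792  0.9651]
 [ 0.      0.      0.      1.    ]]
pedestal [(array([338.9, 229. ,  36. ,  63.8]), 0.94, array([ 0.5434, -0.2279]))]
spanner [(array([191.4, 217.2,  10.9,  20.1]), 0.73, array([0.5332, 0.171 ])), (array([127.6, 154.1,  29.6,  25.5]), 0.57, array([0.6908, 0.374 ]))]
rest [(array([194.4, 216.9,  21.3,  37.3]), 0.92, array([0.5348, 0.1631]))]
stop_pin [(array([337.1,
[... 1029 characters left out ...]
[0.5228, 0.1539]))]
stop_pin [(array([237.5, 148.2,  50.4,  38.2]), 0.75, array([ 0.5255, -0.2533]))]
tape [(array([301.4, 186.9,  19.1,  19.1]), 0.62, array([ 0.433 , -0.0063])), (array([197.2, 224.6,  72.2,  59.9]), 0.35, array([ 0.7723, -0.0069]))]
spool [(array([266.1, 201.2,  16.1,  22.9]), 0.8, array([ 0.5571, -0.001 ]))]
glue [(array([179.8, 125.6,  13.5,  39.2]), 0.79, array([ 0.6496, -0.4483])), (array([265.6, 202.7,  18.5,  20.4]), 0.49, array([0.5613, 0.0037]))]
beads [(array([294.4, 307.7,  28.5,  36.2]), 0.85, array([0.6669, 0.3421]))]
bowl [(array([294.2, 308.6,  28.6,  36.1]), 0.67, array([0.6687, 0.344 ])), (array([383.4, 289.2,  64.7,  63.9]), 0.58, array([0.441 , 0.3965]))]
```

Run:
```python
from h import *
a=cv2.imread("pics/top0.png");b=cv2.imread("pics/scene0.png")
f=lambda im,u,v:cv2.resize(im[v-37:v+37,u-50:u+50],(400,296),interpolation=cv2.INTER_CUBIC)
cv2.imwrite("pics/crops0.png",np.vstack([np.hstack([f(a,339,229),f(a,194,217)]),np.hstack([f(b,237,149),f(b,304,228)])]))
```

```text
(no output)
```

View pics/crops0.png

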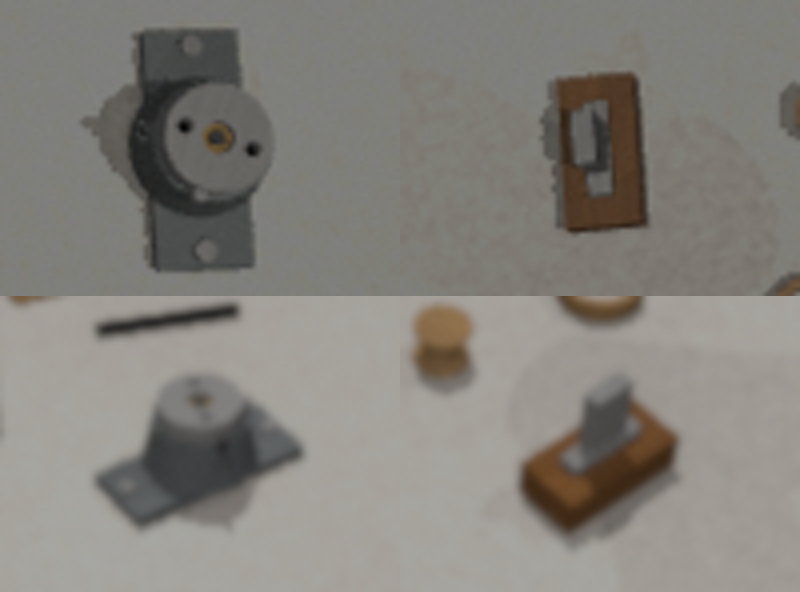

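View pics/top0.png

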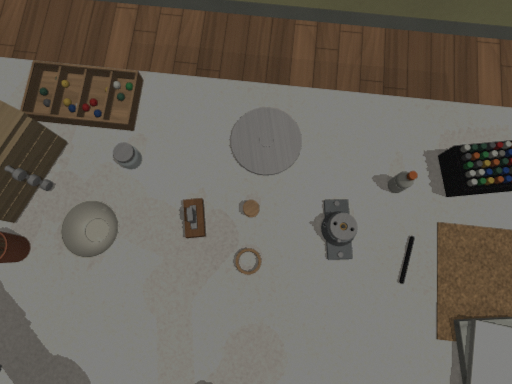

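```bash
cat > m.py <<'E'
from h import *
from scipy.optimize import least_squares
np.set_printoptions(precision=4,suppress=True)
C={n:dict(np.load(n+"0.npz")) for n in("top","scene")}
up=lambda x,y,ox,oy:((x+.5)/4-.5+ox,(y+.5)/4-.5+oy)
top=C["top"];sc=C["scene"]
P=lambda x,y,z:at_z(top,*up(x,y,289,192),z)
R=lambda x,y,z:at_z(top,*up(x-400,y,144,180),z)
S=lambda x,y,z:at_z(sc,*up(x,y-296,187,112),z)
Q=lambda x,y,z:at_z(sc,*up(x-400,y-296,254,191),z)
E
python3 - <<'E'
from m import *
a,b=P(192,46,.014),P(206,250,.014);print("screws",a,b,(a+b)/2,np.linalg.norm(a-b),np.arctan2(*(a-b)[1::-1]))
a,b=P(185,126,.072),P(253,149,.072);print("holes",a,b,(a+b)/2,np.linalg.norm(a-b),np.arctan2(*(a-b)[1::-1]))
print("ringc",P(218,138,.072), "scene ring c",S(199,402,.072))
a,b=S(208,416,.072),S(192,387,.072);print("scene holes",a,b,(a+b)/2,np.linalg.norm(a-b))
cs=[R(556,80,.03),R(636,73,.03),R(645,225,.03),R(567,230,.03)];print("rest",np.array(cs),np.mean(cs,0),[np.linalg.norm(cs[i]-cs[i-1]) for i in range(4)])
d=(cs[0]+cs[1]-cs[2]-cs[3]);print("rest ang",np.arctan2(d[1],d[0]))
a,b=R(597,98,.040),R(600,195,.040);print("bar ends",a,b,np.linalg.norm(a-b))
pt=[R(573,110,.092),R(592,107,.092),R(595,164,.092),R(576,167,.092)];print("plate top",np.mean(pt,0),[np.linalg.norm(pt[i]-pt[i-1]) for i in range(4)]); 
print("scene plate top",Q(612,383,.082),Q(612,383,.092), proj(top,[.53,.16,.0]))
for t in("spanner",):
    for n in("top",):
        bot.camera(n);r=bot.regions_of(t,n)
        for x in r[:1]:print(n,x["p"],x["rect"],x["pixels"].sum())
E
```

```text
screws [ 0.6105 -0.2146  0.014 ] [ 0.4762 -0.2319  0.014 ] [ 0.5434 -0.2232  0.014 ] 0.135385275700345 0.12752734989594341
holes [ 0.5478 -0.2011  0.072 ] [ 0.5379 -0.2441  0.072 ] [ 0.5428 -0.2226  0.072 ] 0.04412709704883232 1.3447528080990245
ringc [ 0.5424 -0.222   0.072 ] scene ring c [ 0.5452 -0.2214  0.072 ]
scene holes [ 0.5465 -0.2029  0.072 ] [ 0.5418 -0.2405  0.072 ] [ 0.5442 -0.2217  0.072 ] 0.03789227553274667
rest [[0.5736 0.195  0.03  ]
 [0.5839 0.143  0.03  ]
 [0.485  0.1236 0.03  ]
 [0.4765 0.1734 0.03  ]] [0.5298 0.1588 0.03  ] [np.float64(0.09947662968812655), np.float64(0.05298775683058205), np.float64(0.10074022931571783), np.float64(0.05052055540908659)]
rest ang 0.20584920621899616
bar ends [0.563  0.1644 0.04  ] [0.5004 0.1535 0.04  ] 0.06352781358016713
plate top [0.5301 0.1589 0.092 ] [np.float64(0.03537793541381633), np.float64(0.01176600660476704), np.float64(0.035401212642260316), np.float64(0.011669860484793206)]
scene plate top [0.5218 0.1503 0.082 ] [0.5276 0.1578 0.092 ] [195.2748 218.7871]
top 0.73 [191.3, 216.4, 9.2, 17.6] 165
```

```bash
cat >> h.py <<'E'
def go(x,y,z,yaw):
    s=bot.read_state();R=s["ee_rot"];d=R.T@(np.array([x,y,z])-s["tcp_pos"])
    y0=np.arctan2(R[1,2],R[0,2]);dy=(yaw-y0+np.pi)%(2*np.pi)-np.pi
    # target: tool y straight down, tool z at yaw
    Z=np.array([np.cos(yaw),np.sin(yaw),0]);Y=np.array([0,0,-1.]);T=np.c_[np.cross(Y,Z),Y,Z]
    from scipy.spatial.transform import Rotation as Ro
    rv=np.degrees(Ro.from_matrix(R.T@T).as_rotvec())
    print("dp",np.round(d,4),"turn",np.round(rv,2),"now",np.round(s["tcp_pos"],4),"yaw",round(y0,4),"F",np.round(s["force"],1),"tau",np.round(s["ft_torque"],2),"q",np.round(s["q"],2),"t",round(s["time_s"],2),"op",round(s["opening"],4))
E
python3 -c "
from h import *
go(.5298,.1588,.17,0.195-np.pi/2)"
```

```text
dp [ 0.4283  0.0803 -0.1751] turn [ -0.   146.26   0.  ] now [0.2015 0.4848 0.2503] yaw 1.177 F [ 0.5 -0.3 -0.3] tau [-0.02  0.03 -0.01] q [ 0.95  0.31  1.5  -0.    1.33 -0.22] t 1.1 op 0.0856
```

Request:
{"fn": "carry_out", "kwargs": {
  "dp": [
    [0.04,0,-0.017],
    [0.08,0,-0.035],
    [0.12,0,-0.052],
    [0.16,0,-0.07],
    [0.2,0,-0.085],
    [0.24,0,-0.1],
    [0.28,0,-0.12],
    [0.32,0,-0.135],
    [0.36,0,-0.15],
    [0.4,0,-0.165]
  ],
  "turn": [
    [0,7,0],
    [0,14,0],
    [0,21,0],
    [0,28,0],
    [0,35,0],
    [0,42,0],
    [0,49,0],
    [0,56,0],
    [0,63,0],
    [0,70,0]
  ],
  "hand": [1,1,1,1,1,1,1,1,1,1]
}}

```text
time_s: 1.93
tcp_pos: [0.4969, 0.1882, 0.2505]
ee_rot: [[-0.051, 0.0, 0.999], [-0.999, 0.0, -0.051], [-0.0, -1.0, 0.0]]
force: [0.2, 1.3, -0.0]
opening: 0.0854
```

```bash
python3 -c "
from h import *
go(.5298,.1588,.17,0.195-np.pi/2)"
```

```text
dp [0.0277 0.0805 0.0343] turn [-1.00e-02  7.59e+01 -2.00e-02] now [0.4969 0.1882 0.2505] yaw -0.051 F [ 0.2  1.3 -0. ] tau [-0.    0.01  0.01] q [0.14 0.33 1.48 0.   1.34 0.19] t 1.93 op 0.0854
```

Request:
{"fn": "carry_out", "kwargs": {
  "dp": [
    [0.01,0.02,0.01],
    [0.028,0.04,0.034],
    [0.028,0.06,0.034],
    [0.028,0.08,0.034],
    [0.028,0.08,0.034],
    [0.028,0.08,0.034],
    [0.028,0.08,0.034],
    [0.028,0.08,0.034],
    [0.028,0.08,0.034],
    [0.028,0.08,0.034]
  ],
  "turn": [
    [0,7,0],
    [0,14,0],
    [0,21,0],
    [0,28,0],
    [0,35,0],
    [0,42,0],
    [0,49,0],
    [0,56,0],
    [0,63,0],
    [0,70,0]
  ],
  "hand": [1,1,1,1,1,1,1,1,1,1]
}}

```text
time_s: 2.77
tcp_pos: [0.5284, 0.1606, 0.1703]
ee_rot: [[-0.956, -0.0, 0.294], [-0.294, -0.0, -0.956], [0.0, -1.0, 0.0]]
force: [0.0, 0.4, 0.5]
opening: 0.0853
```

Request:
{"fn": "carry_out", "kwargs": {
  "dp": [
    [0,0,0],
    [0,0,0],
    [0,0,0]
  ],
  "turn": [
    [0,5.9,0],
    [0,5.9,0],
    [0,5.9,0]
  ],
  "hand": [1,1,1]
}}

```text
time_s: 3.02
tcp_pos: [0.5284, 0.1606, 0.1703]
ee_rot: [[-0.979, -0.0, 0.203], [-0.203, -0.0, -0.979], [0.0, -1.0, 0.0]]
force: [-0.4, 1.1, -0.7]
opening: 0.0852
```

```bash
python3 -c "
from h import *
go(.5298,.1588,.07,0.195-np.pi/2)
c=bot.camera('scene');u,v=proj(c,[.53,.159,.1]).astype(int);print(u,v)
cv2.imwrite('pics/above.png',cv2.resize(c['color'][v-60:v+50,u-70:u+70],None,fx=5,fy=5,interpolation=cv2.INTER_CUBIC))"
```

```text
dp [-0.001   0.1003  0.002 ] turn [-0.    0.55  0.  ] now [0.5284 0.1606 0.1703] yaw -1.3663 F [-0.4  1.1 -0.7] tau [-0.05 -0.02 -0.02] q [ 0.08  0.45  1.53 -0.    1.17  1.45] t 3.02 op 0.0852
306 210
```

View pics/above.png

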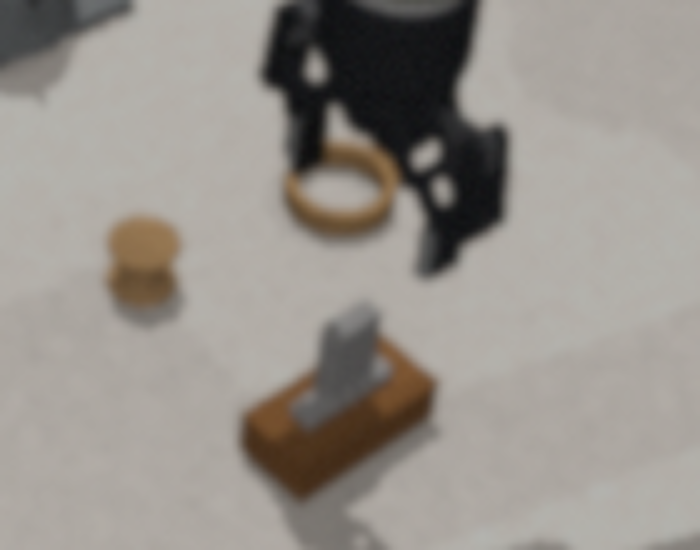

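The gripper (fingers at ~(305,150) and (435,265)) is above and straddling the plate (350,315). I'll descend and grip.

Request:
{"fn": "carry_out", "kwargs": {
  "dp": [
    [-0.001,0.02,0.002],
    [-0.001,0.045,0.002],
    [-0.001,0.07,0.002],
    [-0.001,0.09,0.002],
    [-0.001,0.1,0.002],
    [-0.001,0.1,0.002],
    [-0.001,0.1,0.002]
  ],
  "turn": [
    [0,0.5,0],
    [0,0.5,0],
    [0,0.5,0],
    [0,0.5,0],
    [0,0.5,0],
    [0,0.5,0],
    [0,0.5,0]
  ],
  "hand": [1,1,1,1,1,1,1]
}}

```text
time_s: 3.65
tcp_pos: [0.5301, 0.1589, 0.0708]
ee_rot: [[-0.981, 0.0, 0.193], [-0.193, 0.0, -0.981], [-0.0, -1.0, 0.0]]
force: [-0.4, 0.2, 0.5]
opening: 0.0853
```

Request:
{"fn": "carry_out", "kwargs": {
  "dp": [
    [0,0,0],
    [0,0,0],
    [0,0,0],
    [0,0,0],
    [0,0,0],
    [0,0,0],
    [0,0,0],
    [0,0,0],
    [0,0,0],
    [0,0,0]
  ],
  "turn": [
    [0,0,0],
    [0,0,0],
    [0,0,0],
    [0,0,0],
    [0,0,0],
    [0,0,0],
    [0,0,0],
    [0,0,0],
    [0,0,0],
    [0,0,0]
  ],
  "hand": [-1,-1,-1,-1,-1,-1,-1,-1,-1,-1]
}}

```text
time_s: 4.48
tcp_pos: [0.5299, 0.159, 0.0706]
ee_rot: [[-0.981, 0.0, 0.192], [-0.192, 0.0, -0.981], [-0.0, -1.0, -0.0]]
force: [-0.9, 1.8, 4.9]
opening: 0.0133
```

```bash
python3 -c "
from h import *
go(.5298,.1588,.07,0.195-np.pi/2)"
```

```text
dp [0.0001 0.0006 0.0002] turn [ 0.01 -0.13 -0.03] now [0.5299 0.159  0.0706] yaw -1.3781 F [-0.9  1.8  4.9] tau [0.49 0.19 0.04] q [0.08 0.58 1.61 0.   0.95 1.46] t 4.48 op 0.0133
```

Request:
{"fn": "carry_out", "kwargs": {
  "dp": [
    [0,-0.01,0],
    [0,-0.03,0],
    [0,-0.06,0],
    [0,-0.09,0],
    [0,-0.1,0],
    [0,-0.1,0],
    [0,-0.1,0]
  ],
  "turn": [
    [0,0,0],
    [0,0,0],
    [0,0,0],
    [0,0,0],
    [0,0,0],
    [0,0,0],
    [0,0,0]
  ],
  "hand": [-1,-1,-1,-1,-1,-1,-1]
}}

```text
time_s: 5.07
tcp_pos: [0.5294, 0.1586, 0.1694]
ee_rot: [[-0.982, -0.001, 0.191], [-0.191, -0.0, -0.982], [0.001, -1.0, 0.0]]
force: [0.5, 1.0, -2.5]
opening: 0.0133
```

```bash
python3 -c "
from h import *
go(.5432,-.2223,.165,1.345-np.pi/2)"
```

```text
dp [0.0593 0.0045 0.3765] turn [ 3.000e-02 -6.603e+01  6.000e-02] now [0.5294 0.1586 0.1694] yaw -1.3783 F [ 0.5  1.  -2.5] tau [-0.04  0.03  0.02] q [ 0.08  0.45  1.52 -0.    1.17  1.46] t 5.07 op 0.0133
```

Request:
{"fn": "carry_out", "kwargs": {
  "dp": [
    [0.002,0,0.012],
    [0.006,0,0.03],
    [0.01,0,0.052],
    [0.014,0,0.075],
    [0.018,0,0.1],
    [0.022,0,0.125],
    [0.026,0,0.15],
    [0.03,0,0.175],
    [0.032,0,0.195],
    [0.034,0,0.205]
  ],
  "turn": [
    [0,-2,0],
    [0,-6,0],
    [0,-10,0],
    [0,-14,0],
    [0,-18,0],
    [0,-22,0],
    [0,-26,0],
    [0,-30,0],
    [0,-33,0],
    [0,-35,0]
  ],
  "hand": [-1,-1,-1,-1,-1,-1,-1,-1,-1,-1]
}}

```text
time_s: 5.9
tcp_pos: [0.5349, -0.051, 0.1679]
ee_rot: [[-0.694, -0.004, 0.72], [-0.72, 0.001, -0.694], [0.002, -1.0, -0.003]]
force: [-0.0, -0.9, -1.5]
opening: 0.0138
```

```bash
python3 -c "
from h import *
go(.5432,-.2223,.165,1.345-np.pi/2)"
```

```text
dp [0.1176 0.0028 0.1248] turn [  0.21 -30.98   0.07] now [ 0.5349 -0.051   0.1679] yaw -0.7665 F [-0.  -0.9 -1.5] tau [ 0.01 -0.04 -0.03] q [-0.31  0.42  1.57 -0.    1.15  0.45] t 5.9 op 0.0138
```

Request:
{"fn": "carry_out", "kwargs": {
  "dp": [
    [0.007,0,0.008],
    [0.02,0,0.022],
    [0.036,0,0.038],
    [0.052,0,0.055],
    [0.068,0.001,0.072],
    [0.084,0.002,0.089],
    [0.1,0.003,0.106],
    [0.112,0.003,0.119],
    [0.1176,0.003,0.1248],
    [0.1176,0.003,0.1248]
  ],
  "turn": [
    [0,-2,0],
    [0,-5,0],
    [0,-9,0],
    [0,-14,0],
    [0,-19,0],
    [0,-24,0],
    [0,-28,0],
    [0,-30,0],
    [0,-31,0],
    [0,-31,0]
  ],
  "hand": [-1,-1,-1,-1,-1,-1,-1,-1,-1,-1]
}}

```text
time_s: 6.73
tcp_pos: [0.5429, -0.2215, 0.1647]
ee_rot: [[-0.226, -0.003, 0.974], [-0.974, 0.002, -0.226], [-0.001, -1.0, -0.004]]
force: [0.3, 0.4, -1.7]
opening: 0.0132
```

Request:
{"fn": "carry_out", "kwargs": {
  "dp": [
    [0,0.008,0],
    [0,0.016,0],
    [0,0.016,0],
    [0,0.016,0],
    [0,0.016,0]
  ],
  "turn": [
    [0,0,0],
    [0,0,0],
    [0,0,0],
    [0,0,0],
    [0,0,0]
  ],
  "hand": [-1,-1,-1,-1,-1]
}}

```text
time_s: 7.15
tcp_pos: [0.544, -0.2197, 0.1512]
ee_rot: [[-0.224, -0.0, 0.975], [-0.975, 0.0, -0.224], [-0.0, -1.0, -0.0]]
force: [-0.7, -0.2, -2.0]
opening: 0.0134
```

```bash
python3 -c "
from h import *
go(.5432,-.2223,.165,1.345-np.pi/2)
o=[]
for n in('scene','top'):
    c=bot.camera(n);np.savez(n+'1.npz',**c);u,v=proj(c,[.543,-.222,.09]).astype(int);print(u,v)
    o.append(cv2.resize(c['color'][v-40:v+40,u-33:u+33],(396,480),interpolation=cv2.INTER_CUBIC))
cv2.imwrite('pics/ring1.png',np.hstack(o))"
```

```text
dp [ 0.0027 -0.0138 -0.0002] turn [ 0.01  0.   -0.  ] now [ 0.544  -0.2197  0.1512] yaw -0.2257 F [-0.7 -0.2 -2. ] tau [-0.03 -0.02  0.04] q [-0.58  0.54  1.44  0.    1.17 -0.36] t 7.15 op 0.0134
236 133
344 225
```

View pics/ring1.png

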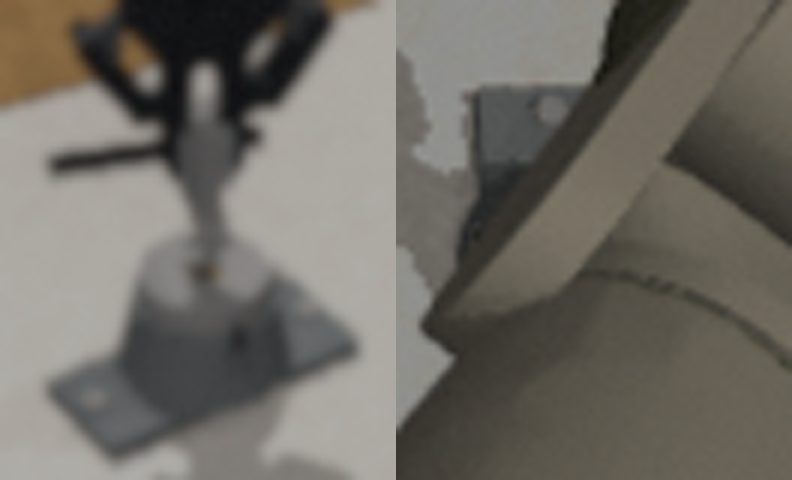

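Request:
{"fn": "carry_out", "kwargs": {
  "dp": [
    [0.0027,0.01,0],
    [0.0027,0.02,0],
    [0.0027,0.0205,0],
    [0.0027,0.0205,0],
    [0.0027,0.0205,0]
  ],
  "turn": [
    [0,0,0],
    [0,0,0],
    [0,0,0],
    [0,0,0],
    [0,0,0]
  ],
  "hand": [-1,-1,-1,-1,-1]
}}

```text
time_s: 7.67
tcp_pos: [0.5433, -0.2229, 0.1307]
ee_rot: [[-0.224, -0.0, 0.974], [-0.974, 0.0, -0.224], [-0.0, -1.0, -0.0]]
force: [0.3, 0.4, -0.4]
opening: 0.0129
```

```bash
python3 -c "
from h import *
go(.5432,-.2223,.165,1.345-np.pi/2)
s=bot.read_state();c=bot.camera('scene');np.savez('scene2.npz',**c)
u,v=proj(c,[.543,-.222,.09]).astype(int);k=10;x0,y0=u-38,v-28
im=cv2.resize(c['color'][y0:y0+56,x0:x0+38*2],None,fx=k,fy=k,interpolation=cv2.INTER_CUBIC)
im=cv2.convertScaleAbs(im,alpha=1.2)
f=lambda P:tuple(((proj(c,P)-[x0,y0]+.5)*k-.5).round().astype(int).tolist())
p=s['tcp_pos']-[0,0,.0526];yw=np.arctan2(s['ee_rot'][1,2],s['ee_rot'][0,2])+np.pi/2
X=np.array([np.cos(yw),np.sin(yw),0]);Y=np.array([-X[1],X[0],0]);Z=np.array([0,0,1])
def box(hx,hy,z0,z1,col):
    for z in(z0,z1):
        q=[f(p+a*hx*X+b*hy*Y+z*Z) for a,b in((1,1),(1,-1),(-1,-1),(-1,1))]
        cv2.polylines(im,[np.array(q)],True,col,1)
box(.031,.008,.012,.022,(0,255,0));box(.017,.007,.022,.074,(255,255,0))
for a in(1,-1):
    cv2.line(im,f(p+a*.022*X),f(p+a*.022*X+.012*Z),(0,0,255),1)
rc=np.array([.5432,-.2223,.072]);t=np.linspace(0,6.28,60)
cv2.polylines(im,[np.array([f(rc+.034*np.array([np.cos(a),np.sin(a),0])) for a in t])],True,(0,200,255),1)
cv2.imwrite('pics/ov.png',im);print(im.shape)"
```

```text
dp [-0.0005 -0.0343 -0.0002] turn [ 0.01 -0.03 -0.  ] now [ 0.5433 -0.2229  0.1307] yaw -0.2263 F [ 0.3  0.4 -0.4] tau [0.01 0.02 0.  ] q [-0.59  0.56  1.45 -0.    1.13 -0.36] t 7.67 op 0.0129
(560, 760, 3)
```

View pics/ov.png

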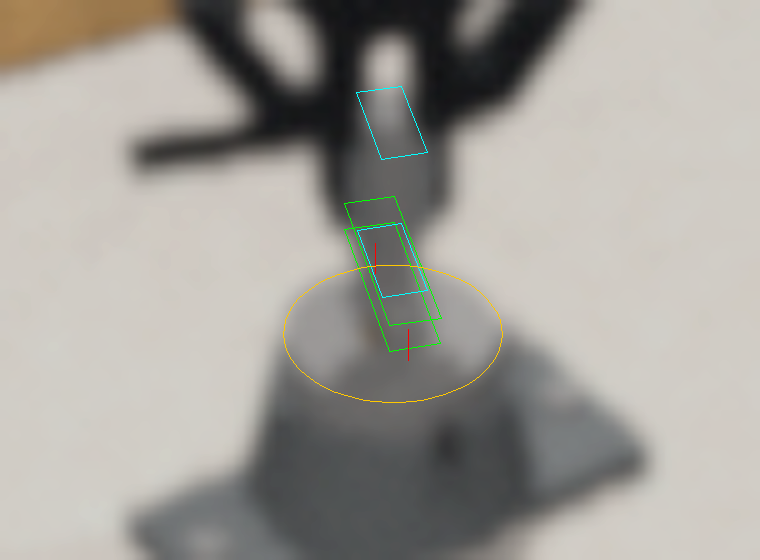

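Request:
{"fn": "carry_out", "kwargs": {
  "dp": [
    [-0.0003,0.003,0],
    [-0.0003,0.005,0],
    [-0.0003,0.006,0],
    [-0.0003,0.007,0],
    [-0.0003,0.008,0],
    [-0.0003,0.008,0],
    [-0.0003,0.008,0]
  ],
  "turn": [
    [0,0,0],
    [0,0,0],
    [0,0,0],
    [0,0,0],
    [0,0,0],
    [0,0,0],
    [0,0,0]
  ],
  "hand": [-1,-1,-1,-1,-1,-1,-1]
}}

```text
time_s: 8.3
tcp_pos: [0.5433, -0.2225, 0.1228]
ee_rot: [[-0.224, -0.0, 0.975], [-0.975, 0.0, -0.224], [-0.0, -1.0, -0.0]]
force: [-0.0, -0.4, -1.4]
opening: 0.0132
```

```bash
python3 -c "
from h import *
go(.5432,-.2223,.1126,1.345-np.pi/2)"
```

```text
dp [-0.0002  0.0102 -0.0002] turn [ 0.   -0.03 -0.  ] now [ 0.5433 -0.2225  0.1228] yaw -0.2262 F [-0.  -0.4 -1.4] tau [0.02 0.   0.  ] q [-0.59  0.57  1.46 -0.    1.11 -0.36] t 8.3 op 0.0132
```

Request:
{"fn": "carry_out", "kwargs": {
  "dp": [
    [0,0.001,0],
    [0,0.0015,0],
    [0,0.002,0],
    [0,0.002,0],
    [0,0.002,0]
  ],
  "turn": [
    [0,0,0],
    [0,0,0],
    [0,0,0],
    [0,0,0],
    [0,0,0]
  ],
  "hand": [-1,-1,-1,-1,-1]
}}

```text
time_s: 8.72
tcp_pos: [0.5434, -0.2225, 0.1208]
ee_rot: [[-0.224, -0.0, 0.975], [-0.975, -0.0, -0.224], [0.0, -1.0, 0.0]]
force: [-0.1, 0.7, -1.6]
opening: 0.0134
```

```bash
python3 -c "
from h import *
go(.5432,-.2223,.1126,1.345-np.pi/2)"
```

```text
dp [-0.0002  0.0082 -0.0002] turn [-0.   -0.02  0.  ] now [ 0.5434 -0.2225  0.1208] yaw -0.2262 F [-0.1  0.7 -1.6] tau [-0.01 -0.   -0.02] q [-0.59  0.57  1.46 -0.    1.11 -0.36] t 8.72 op 0.0134
```

Request:
{"fn": "carry_out", "kwargs": {
  "dp": [
    [0,0.001,0],
    [0,0.002,0],
    [0,0.003,0],
    [0,0.004,0],
    [0,0.005,0],
    [0,0.005,0],
    [0,0.005,0]
  ],
  "turn": [
    [0,0,0],
    [0,0,0],
    [0,0,0],
    [0,0,0],
    [0,0,0],
    [0,0,0],
    [0,0,0]
  ],
  "hand": [-1,-1,-1,-1,-1,-1,-1]
}}

```text
time_s: 9.3
tcp_pos: [0.5433, -0.2225, 0.1157]
ee_rot: [[-0.224, -0.0, 0.975], [-0.975, 0.0, -0.224], [-0.0, -1.0, -0.0]]
force: [-0.5, 0.3, -1.9]
opening: 0.0131
```

```bash
python3 -c "
from h import *
go(.5432,-.2223,.1126,1.345-np.pi/2)"
```

```text
dp [-0.0002  0.0031 -0.0002] turn [ 0.   -0.03 -0.  ] now [ 0.5433 -0.2225  0.1157] yaw -0.2262 F [-0.5  0.3 -1.9] tau [ 0.07 -0.02 -0.03] q [-0.59  0.58  1.47 -0.    1.1  -0.36] t 9.3 op 0.0131
```

Prongs are 9 mm deep with no contact force. I'll ease down to the seat.

Request:
{"fn": "carry_out", "kwargs": {
  "dp": [
    [0,0.001,0],
    [0,0.0015,0],
    [0,0.002,0],
    [0,0.0025,0],
    [0,0.003,0],
    [0,0.0032,0],
    [0,0.0032,0],
    [0,0.0032,0]
  ],
  "turn": [
    [0,0,0],
    [0,0,0],
    [0,0,0],
    [0,0,0],
    [0,0,0],
    [0,0,0],
    [0,0,0],
    [0,0,0]
  ],
  "hand": [-1,-1,-1,-1,-1,-1,-1,-1]
}}

```text
time_s: 9.97
tcp_pos: [0.5433, -0.2225, 0.1126]
ee_rot: [[-0.224, -0.0, 0.975], [-0.975, 0.0, -0.224], [-0.0, -1.0, -0.0]]
force: [-0.7, -0.1, -1.7]
opening: 0.0133
```

```bash
python3 -c "
from h import *
go(.5432,-.2223,.1126,1.345-np.pi/2)"
```

```text
dp [-0.0002 -0.     -0.0002] turn [ 0.   -0.03 -0.  ] now [ 0.5433 -0.2225  0.1126] yaw -0.2263 F [-0.7 -0.1 -1.7] tau [ 0.03  0.06 -0.  ] q [-0.59  0.58  1.47  0.    1.09 -0.36] t 9.97 op 0.0133
```

Request:
{"fn": "carry_out", "kwargs": {
  "dp": [
    [0,0.0003,0],
    [0,0.0006,0],
    [0,0.001,0],
    [0,0.001,0],
    [0,0.001,0]
  ],
  "turn": [
    [0,0,0],
    [0,0,0],
    [0,0,0],
    [0,0,0],
    [0,0,0]
  ],
  "hand": [-1,-1,-1,-1,-1]
}}

```text
time_s: 10.38
tcp_pos: [0.5434, -0.2225, 0.1118]
ee_rot: [[-0.224, 0.0, 0.975], [-0.975, -0.0, -0.224], [0.0, -1.0, 0.0]]
force: [-1.0, 0.5, 0.8]
opening: 0.0128
```

```bash
python3 -c "
from h import *
go(.5432,-.2223,.1126,1.345-np.pi/2)
s=bot.read_state();c=bot.camera('scene')
u,v=proj(c,[.543,-.222,.08]).astype(int);k=10;x0,y0=u-38,v-28
cv2.imwrite('pics/seat.png',cv2.convertScaleAbs(cv2.resize(c['color'][y0:y0+56,x0:x0+76],None,fx=k,fy=k,interpolation=cv2.INTER_CUBIC),alpha=1.3))"
```

```text
dp [-0.0002 -0.0008 -0.0002] turn [-0.01 -0.03  0.  ] now [ 0.5434 -0.2225  0.1118] yaw -0.2262 F [-1.   0.5  0.8] tau [0.13 0.15 0.01] q [-0.59  0.58  1.47  0.    1.09 -0.36] t 10.38 op 0.0128
```

View pics/seat.png

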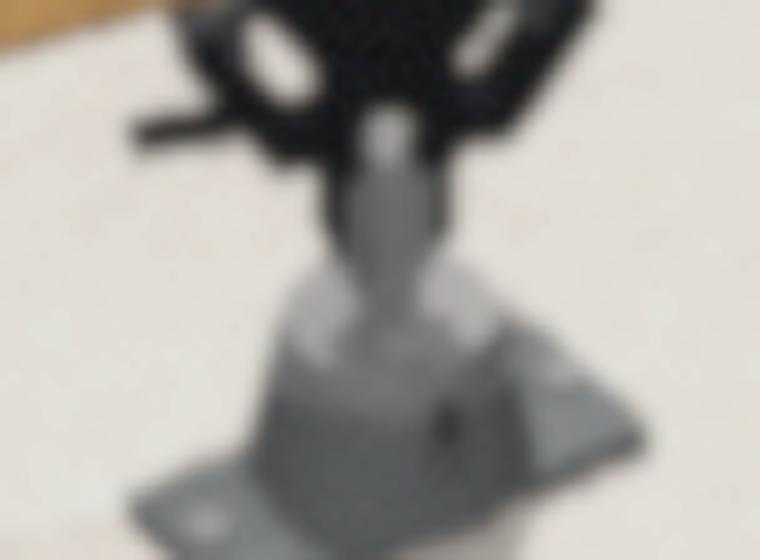

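The bar (390,310) is flat on the ring face, and a light contact of about 2.5 N is felt. Now I'll turn clockwise, keeping an eye on the torque.

Request:
{"fn": "carry_out", "kwargs": {
  "dp": [
    [0,0,0],
    [0,0,0],
    [0,0,0],
    [0,0,0],
    [0,0,0],
    [0,0,0],
    [0,0,0],
    [0,0,0]
  ],
  "turn": [
    [0,1,0],
    [0,3,0],
    [0,5,0],
    [0,7,0],
    [0,9,0],
    [0,11,0],
    [0,13,0],
    [0,15,0]
  ],
  "hand": [-1,-1,-1,-1,-1,-1,-1,-1]
}}

```text
time_s: 11.1
tcp_pos: [0.5426, -0.2222, 0.1114]
ee_rot: [[-0.471, -0.002, 0.882], [-0.882, 0.001, -0.471], [0.0, -1.0, -0.003]]
force: [-5.0, 1.0, 2.3]
opening: 0.0132
```

```bash
python3 -c "
from h import *
go(.5432,-.2223,.1120,.1275-np.pi/2)"
```

```text
dp [-0.0002 -0.0006  0.0006] turn [ 0.13 54.62  0.09] now [ 0.5426 -0.2222  0.1114] yaw -0.49 F [-5.   1.   2.3] tau [0.33 0.86 0.19] q [-0.59  0.58  1.47 -0.    1.09 -0.1 ] t 11.1 op 0.0132
```

Request:
{"fn": "carry_out", "kwargs": {
  "dp": [
    [0,-0.0003,-0.001],
    [0,-0.0003,-0.001],
    [0,-0.0003,-0.001],
    [0,-0.0003,-0.001],
    [0,-0.0003,-0.001],
    [0,-0.0003,-0.001],
    [0,-0.0003,-0.001],
    [0,-0.0003,-0.001],
    [0,-0.0003,-0.001],
    [0,-0.0003,-0.001]
  ],
  "turn": [
    [0,1,0],
    [0,3,0],
    [0,5,0],
    [0,7.5,0],
    [0,10,0],
    [0,12.5,0],
    [0,15,0],
    [0,17.5,0],
    [0,20,0],
    [0,22,0]
  ],
  "hand": [-1,-1,-1,-1,-1,-1,-1,-1,-1,-1]
}}

```text
time_s: 11.93
tcp_pos: [0.5423, -0.2222, 0.1119]
ee_rot: [[-0.767, -0.0, 0.642], [-0.642, -0.0, -0.767], [0.0, -1.0, 0.0]]
force: [-2.6, -0.3, 0.7]
opening: 0.0134
```

```bash
python3 -c "
from h import *
go(.5432,-.2223,.1120,.1275-np.pi/2)"
```

```text
dp [-0.0006 -0.0001  0.0007] turn [-1.000e-02  3.261e+01  2.000e-02] now [ 0.5423 -0.2222  0.1119] yaw -0.8741 F [-2.6 -0.3  0.7] tau [0.05 0.37 0.23] q [-0.59  0.58  1.47 -0.    1.09  0.29] t 11.93 op 0.0134
```

Request:
{"fn": "carry_out", "kwargs": {
  "dp": [
    [0,0,0],
    [0,0,0],
    [0,0,0],
    [0,0,0],
    [0,0,0],
    [0,0,0],
    [0,0,0],
    [0,0,0],
    [0,0,0],
    [0,0,0]
  ],
  "turn": [
    [0,1,0],
    [0,3,0],
    [0,5.5,0],
    [0,8,0],
    [0,10.5,0],
    [0,13,0],
    [0,15.5,0],
    [0,18,0],
    [0,20,0],
    [0,22,0]
  ],
  "hand": [-1,-1,-1,-1,-1,-1,-1,-1,-1,-1]
}}

```text
time_s: 12.77
tcp_pos: [0.5423, -0.2222, 0.1119]
ee_rot: [[-0.951, -0.0, 0.308], [-0.308, -0.0, -0.951], [0.0, -1.0, 0.0]]
force: [-2.2, -0.7, 1.2]
opening: 0.0132
```

```bash
python3 -c "
from h import *
go(.5432,-.2223,.1120,.1275-np.pi/2)"
```

```text
dp [-0.0008 -0.0001  0.0003] turn [-0.02 10.66  0.02] now [ 0.5423 -0.2222  0.1119] yaw -1.2573 F [-2.2 -0.7  1.2] tau [-0.1   0.44  0.25] q [-0.59  0.58  1.47 -0.    1.09  0.67] t 12.77 op 0.0132
```

Request:
{"fn": "carry_out", "kwargs": {
  "dp": [
    [0,0,0],
    [0,0,0],
    [0,0,0],
    [0,0,0],
    [0,0,0]
  ],
  "turn": [
    [0,2,0],
    [0,4,0],
    [0,6,0],
    [0,7,0],
    [0,7,0]
  ],
  "hand": [-1,-1,-1,-1,-1]
}}

```text
time_s: 13.18
tcp_pos: [0.5424, -0.2222, 0.1119]
ee_rot: [[-0.982, -0.0, 0.191], [-0.191, -0.0, -0.982], [0.0, -1.0, 0.0]]
force: [-2.7, -1.2, 1.1]
opening: 0.0132
```

```bash
python3 -c "
from h import *
go(.5432,-.2223,.1120,.1275-np.pi/2)"
```

```text
dp [-0.0008 -0.0001  0.0002] turn [-0.02  3.72  0.01] now [ 0.5424 -0.2222  0.1119] yaw -1.3783 F [-2.7 -1.2  1.1] tau [-0.19  0.48  0.09] q [-0.59  0.58  1.47 -0.    1.09  0.79] t 13.18 op 0.0132
```

Request:
{"fn": "carry_out", "kwargs": {
  "dp": [
    [0,0,0],
    [0,0,0],
    [0,0,0]
  ],
  "turn": [
    [0,0.7,0],
    [0,1.5,0],
    [0,1.5,0]
  ],
  "hand": [-1,-1,-1]
}}

```text
time_s: 13.43
tcp_pos: [0.5424, -0.2222, 0.1119]
ee_rot: [[-0.986, -0.0, 0.165], [-0.165, -0.0, -0.986], [0.0, -1.0, 0.0]]
force: [-2.4, -2.8, 0.3]
opening: 0.0131
```

```bash
python3 -c "
from h import *
go(.5432,-.2223,.1120,.1275-np.pi/2)"
```

```text
dp [-0.0008 -0.0001  0.0002] turn [-0.01  2.19  0.01] now [ 0.5424 -0.2222  0.1119] yaw -1.405 F [-2.4 -2.8  0.3] tau [-0.36  0.55  0.15] q [-0.59  0.58  1.47 -0.    1.09  0.82] t 13.43 op 0.0131
```

Request:
{"fn": "carry_out", "kwargs": {
  "dp": [
    [0,0,0],
    [0,0,0],
    [0,0,0]
  ],
  "turn": [
    [0,0.7,0],
    [0,1.2,0],
    [0,1.2,0]
  ],
  "hand": [-1,-1,-1]
}}

```text
time_s: 13.68
tcp_pos: [0.5424, -0.2222, 0.1119]
ee_rot: [[-0.99, -0.0, 0.144], [-0.144, -0.0, -0.99], [0.0, -1.0, 0.0]]
force: [-3.7, -2.3, 0.8]
opening: 0.0131
```

```bash
python3 -c "
from h import *
go(.5432,-.2223,.1120,.1275-np.pi/2)"
```

```text
dp [-0.0008 -0.0001  0.0002] turn [-0.01  1.    0.01] now [ 0.5424 -0.2222  0.1119] yaw -1.4258 F [-3.7 -2.3  0.8] tau [-0.53  0.65  0.18] q [-0.59  0.58  1.47 -0.    1.09  0.84] t 13.68 op 0.0131
```

Request:
{"fn": "carry_out", "kwargs": {
  "dp": [
    [0,0,0],
    [0,0,0],
    [0,0,0]
  ],
  "turn": [
    [0,0.5,0],
    [0,1,0],
    [0,1,0]
  ],
  "hand": [-1,-1,-1]
}}

```text
time_s: 13.93
tcp_pos: [0.5424, -0.2222, 0.1119]
ee_rot: [[-0.992, -0.0, 0.127], [-0.127, -0.0, -0.992], [0.0, -1.0, 0.0]]
force: [-3.6, -2.3, 1.0]
opening: 0.013
```

```bash
python3 -c "
from h import *
go(.5432,-.2223,.1120,.1275-np.pi/2)"
```

```text
dp [-0.0008 -0.0001  0.0002] turn [-0.01 -0.01  0.01] now [ 0.5424 -0.2222  0.1119] yaw -1.4434 F [-3.6 -2.3  1. ] tau [-0.59  0.72  0.13] q [-0.59  0.58  1.47 -0.    1.09  0.86] t 13.93 op 0.013
```

Request:
{"fn": "carry_out", "kwargs": {
  "dp": [
    [0.0005,0,0.0003],
    [0.0005,0,0.0003],
    [0.0005,0,0.0003]
  ],
  "turn": [
    [0,0.5,0],
    [0,1,0],
    [0,1,0]
  ],
  "hand": [-1,-1,-1]
}}

```text
time_s: 14.18
tcp_pos: [0.5422, -0.2223, 0.112]
ee_rot: [[-0.994, 0.001, 0.11], [-0.11, 0.0, -0.994], [-0.001, -1.0, -0.0]]
force: [-1.2, -1.4, -0.1]
opening: 0.0134
```

```bash
python3 -c "
from h import *
go(.5432,-.2223,.1120,.1275-np.pi/2)"
```

```text
dp [-0.001  -0.      0.0001] turn [ 0.01 -1.01 -0.04] now [ 0.5422 -0.2223  0.112 ] yaw -1.4609 F [-1.2 -1.4 -0.1] tau [-0.2   0.2   0.25] q [-0.59  0.58  1.48  0.    1.08  0.87] t 14.18 op 0.0134
```

Request:
{"fn": "carry_out", "kwargs": {
  "dp": [
    [0,0,0],
    [0,0,0],
    [0,0,0]
  ],
  "turn": [
    [0,0.5,0],
    [0,1,0],
    [0,1,0]
  ],
  "hand": [-1,-1,-1]
}}

```text
time_s: 14.43
tcp_pos: [0.5422, -0.2223, 0.112]
ee_rot: [[-0.996, 0.0, 0.093], [-0.093, -0.0, -0.996], [-0.0, -1.0, 0.0]]
force: [-0.7, -0.8, 0.2]
opening: 0.0136
```

```bash
python3 -c "
from h import *
go(.5432,-.2223,.1120,.1275-np.pi/2)"
```

```text
dp [-0.001  -0.      0.0001] turn [-0.   -1.99 -0.02] now [ 0.5422 -0.2223  0.112 ] yaw -1.4779 F [-0.7 -0.8  0.2] tau [-0.14  0.07  0.38] q [-0.59  0.58  1.48  0.    1.09  0.89] t 14.43 op 0.0136
```

Request:
{"fn": "carry_out", "kwargs": {
  "dp": [
    [0,0,0],
    [0,0,0],
    [0,0,0]
  ],
  "turn": [
    [0,0.5,0],
    [0,1,0],
    [0,1,0]
  ],
  "hand": [-1,-1,-1]
}}

```text
time_s: 14.68
tcp_pos: [0.5421, -0.2223, 0.1119]
ee_rot: [[-0.997, 0.0, 0.075], [-0.075, -0.0, -0.997], [-0.0, -1.0, 0.0]]
force: [-0.7, -0.3, 0.3]
opening: 0.0136
```

```bash
python3 -c "
from h import *
go(.5432,-.2223,.1120,.1275-np.pi/2)"
```

```text
dp [-0.0011 -0.0001  0.    ] turn [-0.   -2.98 -0.01] now [ 0.5421 -0.2223  0.1119] yaw -1.4953 F [-0.7 -0.3  0.3] tau [-0.01 -0.03  0.67] q [-0.59  0.58  1.48  0.    1.09  0.91] t 14.68 op 0.0136
```

Torque went 0.25 → 0.38 → 0.67 N·m over 2°, so the ring is at its stop. I'll relax the twist and release.

Request:
{"fn": "carry_out", "kwargs": {
  "dp": [
    [0,0,0],
    [0,0,0],
    [0,0,0],
    [0,0,0]
  ],
  "turn": [
    [0,-1,0],
    [0,-2,0],
    [0,-2,0],
    [0,-2,0]
  ],
  "hand": [-1,-1,-1,-1]
}}

```text
time_s: 15.02
tcp_pos: [0.5421, -0.2224, 0.1119]
ee_rot: [[-0.994, 0.0, 0.11], [-0.11, 0.0, -0.994], [-0.0, -1.0, -0.0]]
force: [0.9, 0.2, 0.6]
opening: 0.0136
```

```bash
python3 -c "
from h import *
go(.5432,-.2223,.1120,.1275-np.pi/2)"
```

```text
dp [-0.0011 -0.0001  0.    ] turn [ 0.01 -0.99 -0.02] now [ 0.5421 -0.2224  0.1119] yaw -1.4606 F [0.9 0.2 0.6] tau [ 0.05 -0.21  0.12] q [-0.59  0.58  1.48  0.    1.09  0.87] t 15.02 op 0.0136
```

Request:
{"fn": "carry_out", "kwargs": {
  "dp": [
    [0,0,0],
    [0,0,0],
    [0,0,0],
    [0,0,0],
    [0,0,0],
    [0,0,0],
    [0,0,0],
    [0,0,0]
  ],
  "turn": [
    [0,0,0],
    [0,0,0],
    [0,0,0],
    [0,0,0],
    [0,0,0],
    [0,0,0],
    [0,0,0],
    [0,0,0]
  ],
  "hand": [-0.6,-0.5,-0.3,0,0.2,0.2,0.2,0.2]
}}

```text
time_s: 15.68
tcp_pos: [0.542, -0.2224, 0.1119]
ee_rot: [[-0.994, 0.0, 0.11], [-0.11, 0.0, -0.994], [-0.0, -1.0, -0.0]]
force: [-0.3, 1.0, -0.9]
opening: 0.051
```

```bash
python3 -c "
from h import *
go(.5432,-.2223,.1120,.1275-np.pi/2)"
```

```text
dp [-0.0012 -0.0001  0.    ] turn [ 0.   -0.97 -0.  ] now [ 0.542  -0.2224  0.1119] yaw -1.4602 F [-0.3  1.  -0.9] tau [ 0.04 -0.05 -0.02] q [-0.59  0.58  1.48  0.    1.09  0.87] t 15.68 op 0.051
```

Retreat straight up, then back towards the robot's left so that the top camera sees the ring.

Request:
{"fn": "carry_out", "kwargs": {
  "dp": [
    [0,-0.01,0],
    [0,-0.03,0],
    [0,-0.06,0],
    [0,-0.09,0],
    [0,-0.12,0],
    [0,-0.14,0],
    [0,-0.14,0]
  ],
  "turn": [
    [0,0,0],
    [0,0,0],
    [0,0,0],
    [0,0,0],
    [0,0,0],
    [0,0,0],
    [0,0,0]
  ],
  "hand": [0.2,0.2,0.2,0.2,0.2,0.2,0.2]
}}

```text
time_s: 16.27
tcp_pos: [0.5431, -0.223, 0.2575]
ee_rot: [[-0.994, 0.007, 0.111], [-0.111, -0.005, -0.994], [-0.007, -1.0, 0.006]]
force: [0.2, 0.0, 0.4]
opening: 0.0512
```

Request:
{"fn": "carry_out", "kwargs": {
  "dp": [
    [0.01,0,-0.02],
    [0.03,0,-0.05],
    [0.05,0,-0.085],
    [0.07,0,-0.12],
    [0.09,0,-0.155],
    [0.11,0,-0.19],
    [0.12,0,-0.22],
    [0.12,0,-0.25],
    [0.12,0,-0.26],
    [0.12,0,-0.26]
  ],
  "turn": [
    [0,0,0],
    [0,0,0],
    [0,0,0],
    [0,0,0],
    [0,0,0],
    [0,0,0],
    [0,0,0],
    [0,0,0],
    [0,0,0],
    [0,0,0]
  ],
  "hand": [0.2,0.2,0.2,0.2,0.2,0.2,0.2,0.2,0.2,0.2]
}}

```text
time_s: 17.1
tcp_pos: [0.3936, 0.0243, 0.2522]
ee_rot: [[-0.994, 0.001, 0.113], [-0.113, 0.0, -0.994], [-0.001, -1.0, 0.0]]
force: [0.3, -0.9, 0.0]
opening: 0.051
```

```bash
python3 -c "
from h import *
s=bot.read_state();print(s['tcp_pos'],s['force'])
o=[]
for n in('top','scene'):
    c=bot.camera(n);np.savez(n+'3.npz',**c);u,v=proj(c,[.543,-.222,.06]).astype(int);print(u,v)
    o.append(cv2.resize(c['color'][v-40:v+40,u-33:u+33],(396,480),interpolation=cv2.INTER_CUBIC))
    a=dict(np.load(n+'0.npz'))['color']
    for t in('tape','spool','marker','glue'):
        r=bot.boxes_of(t,n);print(n,t,[(np.round(x['rect'],1),round(x['p'],2)) for x in r[:1]])
cv2.imwrite('pics/end.png',cv2.convertScaleAbs(np.hstack(o),alpha=1.3))"
```

```text
[0.39363086 0.02428054 0.25215646] [ 0.27278258 -0.90477625  0.03467836]
341 226
top tape [(array([248.8, 254.9,  22.2,  10.9]), 0.61)]
top spool [(array([251.4, 208.2,  16.1,  15.6]), 0.55)]
top marker [(array([407.8, 261.1,  14.5,  48. ]), 0.73)]
top glue [(array([403.6, 180.3,  30.8,  21.5]), 0.56)]
236 140
scene tape [(array([302.2, 186.8,  20.3,  19.3]), 0.7)]
scene spool [(array([265.1, 200.6,  19.6,  18.9]), 0.57)]
scene marker [(array([235.8, 149.9,  54.7,  34.4]), 0.73)]
scene glue [(array([179.7, 125.7,  11.4,  33.7]), 0.68)]
```

View pics/end.png

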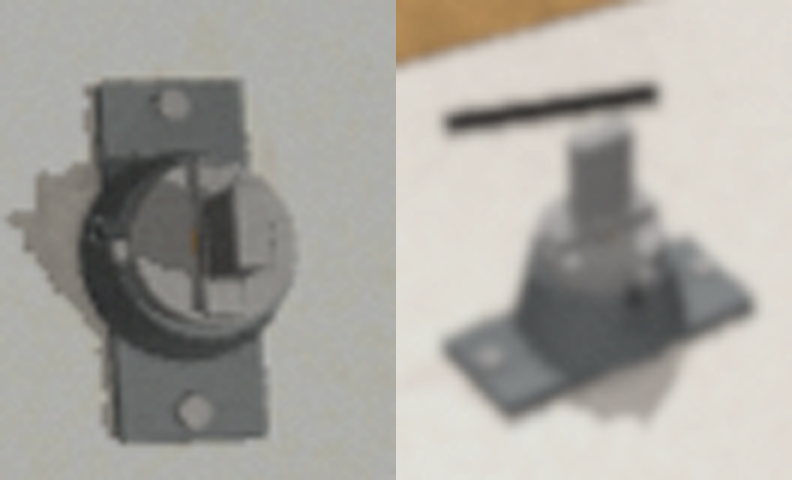

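```bash
python3 -c "
from h import *
c=dict(np.load('top3.npz'))
W=lambda x,y,z:at_z(c,(x+.5)/6-.5+308,(y+.5)/6-.5+186,z)
A=lambda a,b:round(np.arctan2(*(a-b)[1::-1]),3)
print('bar edge',A(W(192,158,.082),W(206,314,.082)),'len',np.linalg.norm(W(192,158,.082)-W(206,314,.082)))
print('screws',A(W(174,104,.014),W(196,411,.014)),'foot L',A(W(99,85,.012),W(117,438,.012)),'foot R',A(W(243,82,.012),W(268,436,.012)))
s=W(174,104,.014)/2+W(196,411,.014)/2;print(s)
print('pin,lug rel. centre', W(100,232,.066)-s,W(120,250,.07)-s)
sc=dict(np.load('scene3.npz'));w,h=236-33,140-40
Q=lambda x,y,z:at_z(sc,(x-396+.5)/6-.5+w,(y+.5)/6-.5+h,z)
print('plate top centre scene',Q(602,133,.134))
b=[W(243,275,.082),W(206,314,.082)];print('bar near end corner',b)
"
```

```text
bar edge 0.147 len 0.06438621967561227
screws 0.131 foot L 0.117 foot R 0.123
[ 0.54373608 -0.22333367  0.014     ]
pin,lug rel. centre [-0.0007694   0.04737139  0.052     ] [-0.00794249  0.03930422  0.056     ]
plate top centre scene [ 0.54292781 -0.22195695  0.134     ]
bar near end corner [array([ 0.52931313, -0.23257654,  0.082     ]), array([ 0.51181454, -0.21839271,  0.082     ])]
```

```bash
python3 -c "
from h import *
print(bot.read_state()['dq'].round(3));print(bot.finish_job())"
```

```text
[ 0.005 -0.002  0.001  0.     0.002 -0.001]
the job is handed in; nothing more can be done
None
```

I took the spanner from its rest and set both prongs into the ring. I then turned the ring clockwise about 70° until it met its stop, released the spanner and moved the arm clear. I handed the job in at about 17 s of robot time; the interface gives no verdict, so the result is from my own checks.

- **Seating:** The prongs went in with no contact force, and the bar then touched the ring face with a light press of about 2.5 N. In the last pictures the spanner stands upright in the ring. Its plate top is within about 2 mm of the ring centre.
- **Stop:** The turning torque was mostly 0.1–0.25 N·m along the way, then rose from 0.25 to 0.67 N·m over the last 2°. I backed off 2° before letting go.
- **Alignment:** The bar measures 0.147 rad against 0.12–0.13 rad for the foot, so it is in line within about 0.03 rad (limit 0.09).
- **Side force:** A side force of up to about 5 N built up during the turn. I eased it with shifts of 1 mm or less.
- **Other objects:**
  - Tape, spool and glue: the networks found them where they started in the scene camera. In the top camera, spool and glue moved less than 2 pixels (about 5 mm), and the tape's box was cut short, probably by the arm.
  - Marker: its scene-camera reading was wrong (it landed on the pedestal), and I had no starting reading to compare. It looks undisturbed in the picture.
  - Bowl, beads and platter: I did not check these again.

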